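Calibrate the glue scale

TASK

The joiner's glue scale has drifted and needs calibrating: make the small tin on its pan and the steel calibration weight on the plywood square trade places, each stood upright in the middle of the other's place and set down gently, not dropped: the scale is delicate and must never be pushed hard. Only when both stand there, take the screwdriver from the tool block, reach its tip down the round well in the scale's deck and press the recessed calibration button fully down. Finish like that, with the gripper still holding the screwdriver and the button held down; leave everything else on the bench where it is.

Things in the scene. Friction and masses are not known exactly. Their poses are not given: they have to be found in the camera images.
- scale: bench scale with a grey housing, fixed to the bench, 270 (its x) x 190 (its y) mm; origin on the bench under the middle of the housing, z up, its key panel with display faces its -x. From x = -73 to +135 mm it has a level deck 60 mm above the bench; in front of that a sloping panel down to 36 mm. It must never be pushed with more than 40 N by fingers or screwdriver.
- pan_centre (a point): middle of the top face of the scale's round stainless pan, 140 mm across, 70 mm above the bench (a thin ring 44 mm across is engraved round this point, hidden under the tin at first). At the start the tin stands on the pan, up to about 15 mm off the middle
- well_mouth (a point): centre of the mouth of the round well in the scale's deck, 60 mm above the bench, in the corner of the deck between pan and key panel on the scale's +y side, with a flat aluminium ring round it. The well goes straight down, 14 mm in diameter; the button lies at its bottom
- button_top (a point): centre of the top of the recessed calibration button (11 mm across, black), 15 mm below the well's mouth when not pressed; moves down with it
- cal_button (a joint): travel of the button: 0 up, 0.004 m fully down; a spring pushes back with 2 N at first and 5 N when fully down, where it meets a hard stop. It counts as held down beyond 0.003 m, and springs up when let go
- tin: closed small tin with a paper band and a pressed-in lid, 58 mm diameter, 77 mm tall, 0.2 to 0.4 kg; origin at the centre of its underside, z up its axis. Not the large tin (100 mm diameter) that stands behind the scale
- weight: 500 g calibration weight of bare steel: cylinder 38 mm diameter and 46 mm tall, then a neck and a knob 27 mm across, 63 mm tall in all; origin at the centre of its underside, z up its axis. At the start it stands on the plywood square
- board: plain plywood square 110 x 110 mm, 9 mm thick, fixed to the bench; origin at the centre of its underside, so things stand on it 9 mm above the bench; the middle is at its origin. Beyond x = 0.76 m, and more than 0.5 m to either side, other equipment up to 0.25 m tall is fixed to the bench
- tool_block: wooden tool block fixed to the bench, 70 (its x) x 170 (its y) mm, 85 mm tall; origin at the centre of its underside. Three holes of 9 mm diameter and 81 mm depth in a row along its y, 55 mm apart, the middle one at its centre, hold screwdriver, awl and file upright, handles up, in any order
- screwdriver: small screwdriver, 60 g, with a fluted black handle 88 mm long, cylindrical and 22 mm in diameter from 27 to 82 mm above the handle's foot, and a straight round shank 5 mm in diameter and 75 mm long, its end blunt; origin on the axis at the foot of the handle (which rests on the block's top), z towards the handle's end. Slides straight up out of its hole
- driver_tip (a point): blunt end of the screwdriver's shank, 75 mm below the handle's foot
- driver_grip (a point): point on the axis of the screwdriver's handle where to grip it, 52 mm above the handle's foot, 36 mm below its end
- awl: bradawl in the tool block with a pear-shaped wooden handle 58 mm tall, 33 mm at its widest; origin at the foot of the handle; leave in place
- file: needle file in the tool block with a slim wooden handle 66 mm tall, 19 mm at its widest; origin at the foot of the handle; leave in place
- sanding_block: cork sanding block 110 x 60 x 35 mm; origin at the centre of its underside; leave in place
- tape_measure: steel tape measure standing on edge, 75 x 36 x 62 mm; origin at the centre of its underside; leave in place
- block_plane: small metal block plane, 160 x 50 mm and about 60 mm tall, nearest the robot; origin at the centre of its underside; leave in place
Mind the look-alikes: they are no part of the job. Leave any orange or yellow look-alike of the tin alone. What is shaped like the weight but purple is not meant.

How it is judged:
By the outcome, as a careful person would: the job done as asked, in the order asked, and still so for the second after the job is handed in, while the arm keeps its last pose, push and grip.
It also fails if it takes over 72 s, if anything falls off the work surface, if the arm or the gripper's body presses on something with over 40 N, if the wrist force passes 120 N, or if a joint passes its speed limit or range.

ROBOT

A 7-joint arm with a two-finger parallel gripper is mounted at the origin on the work surface. World frame = base frame: x ahead of the robot, y to its left, z up, the work surface at z = 0. Lengths are in mm, angles in rad, forces in N, time in s.
With the tool pointing down it reaches from about 350 to 900 mm from the base axis. Payload 8.1 kg.
Tool frame: the origin (TCP) lies at the very end of the fingers, on their centre line; the grasp point (between the pads) lies 19 mm behind it; z points along the fingers, y is the line along which they close (so a half turn about z gives the same grasp; the last joint's range is limited). The gripper opens to 85 mm and grips with 20 to 120 N. Pads are 22 mm wide; open, the fingers measure 114 mm over their backs; the gripper's body (76 mm by 85 mm) begins 54 mm behind the grasp point. The pads swing forward as they close: fully open they stand 13 mm farther back than shut.
Start: joints at [1.233, 0.434, 0.025, 1.573, -0.012, 1.134, -0.075], TCP at [145.38, -607.87, 231.323] pointing down, gripper open.
Joint ranges: [-2.62, 2.62], [-0.44, 2.09], [-1.27, 1.32], [0.08, 2.57], [-1.32, 4.46], [0.12, 2], [-2.74, 2.74]. Speed limits (rad/s): [2.22, 2.22, 3.01, 3.01, 3.14, 3.14, 3.14].

INTERFACE

Orientations are given as a unit quaternion [x, y, z, w].
In Python, from plant import ctrl gives the robot as it stands.
- The arm moves only by the tool drive_tool, never from a script. Its argument "increments" is a list of rows, each a list of 7 numbers: the closure, from -1 (fully open) to 1 (shut), then the shift along the world's x, y, z as a fraction of full scale, then the turn, a rotation vector about the world's x, y, z as a fraction of full scale. A call has 1 to 20 rows; each row is the pose to reach, as a shift and turn from the pose commanded when the call began, turning the shorter way round; what a row does not reach only later rows make up. Full scale, the value 1, is 40 cm for a shift and 180 degrees for a turn. A row lasts 1/8 s, in which the tool goes at most 62.5 mm and 10.7 degrees, less where a joint would pass 70% of its speed; a pose out of reach is approached as far as the arm can. A call with a number of a shift or a turn outside -1 to 1 is refused whole. A call with a gripper value outside its range is refused whole. The fingers move at their own pace and stop on an object; "squeeze" is the grip in N (left out, the last holds). Time passes only in rows, so rows that repeat a pose let the fingers close. It gives the time, the measured TCP pose, the force, the opening and the grip force at its end, in the units of the state.
- ctrl.sense(): the state, without advancing time (a new reading comes with each control period).
- ctrl.get_image(name): name is "scene" or "top"; returns a dict with "pixels" (420x560x3 uint8, red, green, blue), "range_z" (420x560 float32, mm along the optical axis (not along the pixel's ray), 0 where there is no reading), "mtx" (3x3 intrinsics, pixels), "origin" and "orientation" of the camera in the world. Camera axes: x right, y up, looking along -z (the intrinsics and any distortion apply to the point x, -y, -z); pixel columns grow to the right and rows downward; lengths in mm; the calibration is good to about 2 mm. A picture is of the moment at which its call begins.
- ctrl.hand_in(): hands the job in; it is judged then, once.
The state is a dict: "time_s": time; "joints": joint angles; "qd": joint speeds; "joint_torque": joint torques, N m; "eef_pos": TCP position; "eef_rot": TCP orientation; "contact_force": force on the tool from outside, world axes, zero at the start; "torque": the same for the moment, N m; "finger_gap": finger opening in mm; "grip_force": force on a finger pad.
Only numpy, scipy, OpenCV 4.12 (cv2) and the standard library are available. Lean on these libraries where they do the work, as an engineer would, in place of code of your own. Each camera call takes 0.05 s, during which the arm holds its last target. There are 200 camera calls.

## Working session

There is one attempt and no reset: what is moved stays moved. The work goes in short steps, Python scripts to look and compute and a tool call to move; the robot and the scene stay as the last step left them, time stands still between calls to the robot, and variables do not carry over. Pictures are saved under pics/ and viewed, at most 10 in all, crops included, and the job is handed in when it is done.

Besides the shell and the picture viewer there is one more tool, called after "Emit:" in YAML: its name, and indented under it one key for each argument. drive_tool: Moves the arm, as the interface text tells. Shift numbers are shares of 40 cm and turn numbers shares of 180 degrees, none past 1 either way. Its arguments: {"type":"object","properties":{"increments":{"type":"array"},"squeeze":{"type":"number"}},"required":["increments"]}

```bash
mkdir -p pics
cat > h.py <<'E'
import numpy as np, cv2
from plant import ctrl
from scipy.spatial.transform import Rotation as R
def grab(n,f=None):
    d=ctrl.get_image(n)
    if f: cv2.imwrite('pics/'+f,d['pixels'][:,:,::-1])
    return d
def Rm(d):
    o=np.array(d['orientation'],float)
    return R.from_quat(o).as_matrix() if o.size==4 else o
def cloud(d):
    K=np.array(d['mtx']);z=d['range_z'];v,u=np.mgrid[:z.shape[0],:z.shape[1]]
    p=np.stack([(u-K[0,2])/K[0,0]*z,-(v-K[1,2])/K[1,1]*z,-z],-1)
    return p@Rm(d).T+np.array(d['origin'])
def ray(d,u,v,h):
    K=np.array(d['mtx']);r=Rm(d)@np.array([(u-K[0,2])/K[0,0],-(v-K[1,2])/K[1,1],-1])
    o=np.array(d['origin']);return o+r*(h-o[2])/r[2]
E
python3 - <<'E'
from h import *
for n in('top','scene'):
    d=grab(n,n+'0.png');print(n,{k:v for k,v in d.items() if k not in('pixels','range_z')})
    np.savez(n+'0.npz',**d)
print(ctrl.sense())
E
```

```text
top {'mtx': array([[534.55512572,   0.        , 288.1951835 ],
       [  0.        , 534.55512572, 211.42893129],
       [  0.        ,   0.        ,   1.        ]]), 'origin': array([ 203.15076151,   -2.85319914, 1648.97474102]), 'orientation': array([-0.07385618,  0.07135552,  0.70899924, -0.69769172])}
scene {'mtx': array([[489.24998398,   0.        , 282.82527224],
       [  0.        , 489.24998398, 203.27285919],
       [  0.        ,   0.        ,   1.        ]]), 'origin': array([1222.32264298,  588.69910552,  856.23768718]), 'orientation': array([0.18083826, 0.38791063, 0.81266189, 0.39547885])}
{'time_s': 0.1, 'joints': array([ 1.23339652,  0.4351535 ,  0.02494566,  1.57400817, -0.0116192 ,
        1.13400465, -0.07510157]), 'qd': array([ 0.00085051, -0.00257361,  0.00094357, -0.00339521, -0.00148948,
        0.00066421,  0.00176632]), 'joint_torque': array([ 2.88921627e-03, -6.71761680e+01,  1.02761060e+00, -3.16904211e+01,
        1.56902644e-02,  7.13920046e-03,  8.07254594e-06]), 'eef_pos': array([ 145.26912837, -607.41206718,  230.60319951]), 'eef_rot': array([ 9.93119440e-01,  1.17103664e-01, -1.33566137e-04, -7.01821663e-04]), 'contact_force': array([ 0.05320026, -0.07860502,  0.65741272]), 'torque': array([ 0.04526914, -0.07693951, -0.01989906]), 'grip_force': 0.0, 'finger_gap': 84.99886285609108}
```

View pics/top0.png

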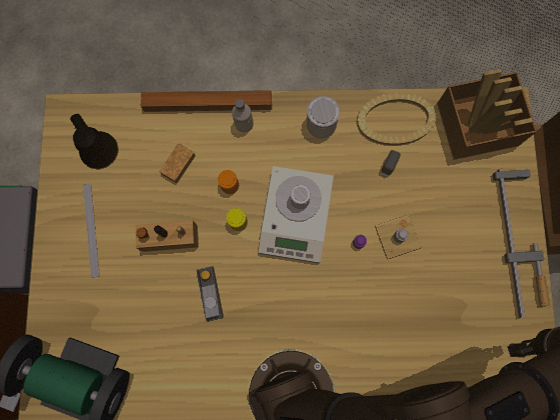

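View pics/scene0.png

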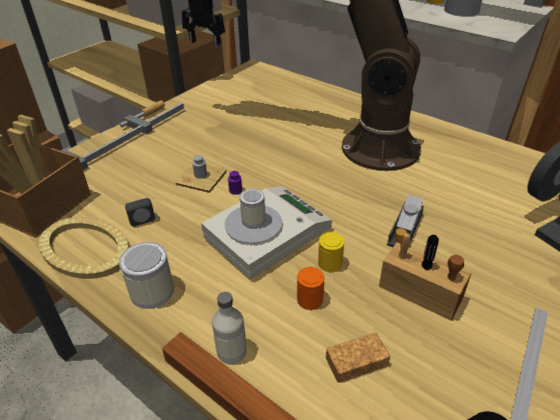

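The top view shows the following:
- The grey tin is on the pan at (299,197). The orange (228,181) and yellow (236,218) cans are look-alikes, and the large tin is at (322,115).
- The steel weight is on the plywood at (401,236). The purple look-alike is at (360,241).
- The tool block is at (165,235), with the awl at (141,232), the black fluted screwdriver at (160,231) in the middle, and the file at (180,231).
- The well is at about (273,227).

I'll confirm these in an enlarged crop and measure them.

```bash
cat > m.py <<'E'
from h import *
d=dict(np.load('top0.npz'));s=dict(np.load('scene0.npz'))
im=d['pixels'][:,:,::-1]
a=cv2.resize(im[160:270,125:205],None,fx=5,fy=5,interpolation=cv2.INTER_CUBIC)
b=cv2.resize(im[160:270,255:335],None,fx=5,fy=5,interpolation=cv2.INTER_CUBIC)
cv2.imwrite('pics/crop.png',np.hstack([a,b])[:550])
P=cloud(d);Q=cloud(s)
A=np.vstack([P.reshape(-1,3),Q.reshape(-1,3)])
T=np.r_[np.zeros(P.size//3),np.ones(Q.size//3)]
def near(c,r,z0,z1,t=None):
    m=(np.hypot(*(A[:,:2]-c).T)<r)&(A[:,2]>z0)&(A[:,2]<z1)
    if t is not None:m&=T==t
    return A[m]
for nm,(u,v) in dict(tin=(300,196),weight=(402,233),board=(390,248),deck=(290,172),pan=(285,208),driver=(160,230),awl=(141,232),file=(180,230),block=(170,243),bench=(340,280),well=(273,227)).items(): print(nm,P[v,u].round(1))
def circ(p):
    (x,y),r=cv2.minEnclosingCircle(p[:,:2].astype(np.float32));return round(x,1),round(y,1),round(r,1)
for nm,(u,v),r,z0,z1 in [('tin',(300,196),45,135,160),('wknob',(402,233),30,60,80),('wbody',(402,233),35,48,60),('drv',(160,230),25,120,180)]:
    for t in(0,1):
        p=near(P[v,u,:2],r,z0,z1,t)
        if len(p)>5: print(nm,t,len(p),np.median(p,0).round(1),circ(p),p[:,2].max().round(1))
for nm,(u,v),r,z0,z1 in [('board',(400,240),90,5,13),('block',(165,243),120,78,92),('pan',(299,197),90,66,74),('deck',(296,215),180,55,64)]:
    for t in(0,1):
        p=near(P[v,u,:2],r,z0,z1,t)
        if len(p)>5: print(nm,t,len(p),p[:,2].mean().round(1),cv2.minAreaRect(p[:,:2].astype(np.float32)),circ(p))
E
python3 m.py
```

```text
tin [ 203.2   -2.9 1649. ]
weight [ 461.2 -338.9   70. ]
board [ 424.  -310.9   15.4]
deck [659.   -7.3  59.4]
pan [543.8   9.7  68.2]
driver [463.4 359.4 176.4]
awl [463.7 420.7 146.7]
file [ 203.2   -2.9 1649. ]
block [440.6 351.8  81. ]
bench [ 329.5 -154.9    3.5]
well [489.1  47.1  51.4]
wknob 0 65 [ 458.2 -341.5   71.2] (456.6, -341.7, 14.3) 79.2
wknob 1 52 [ 464.7 -337.2   68.8] (463.2, -341.6, 14.9) 72.8
wbody 0 55 [ 454.3 -334.7   55.3] (460.5, -341.0, 19.5) 60.0
wbody 1 75 [ 470.3 -333.7   53.5] (466.8, -336.5, 19.3) 59.5
drv 0 82 [464.8 364.  166.9] (468.0, 367.3, 11.9) 178.7
drv 1 235 [479.2 372.  151.9] (472.9, 370.7, 11.6) 173.4
board 0 873 8.8 ((441.9321594238281, -335.7310485839844), (171.0352020263672, 171.096435546875), 46.1840934753418) (442.7, -335.0, 89.4)
board 1 601 7.6 ((464.3042297363281, -335.91778564453125), (116.36598205566406, 112.54369354248047), 15.975571632385254) (464.3, -332.3, 72.5)
block 0 1048 84.7 ((468.4066162109375, 368.5661926269531), (72.32115173339844, 172.71400451660156), 3.679229497909546) (467.7, 367.8, 92.2)
block 1 1753 83.7 ((471.79327392578125, 370.3396911621094), (74.22893524169922, 170.7478790283203), 3.5337178707122803) (471.3, 370.3, 91.6)
pan 0 948 69.7 ((558.2518310546875, -26.68048095703125), (158.04702758789062, 171.53656005859375), 88.30537414550781) (559.9, -32.2, 89.5)
pan 1 1198 68.9 ((582.1285400390625, -25.932174682617188), (129.72853088378906, 138.68357849121094), 42.476802825927734) (578.5, -28.4, 70.9)
deck 0 2342 59.4 ((550.0430908203125, 6.0236663818359375), (257.4862365722656, 246.738525390625), 78.69638061523438) (554.3, -2.1, 165.0)
deck 1 2651 58.5 ((562.884765625, 12.635025024414062), (273.8199157714844, 229.1144561767578), 79.53368377685547) (565.3, -2.8, 158.5)
```

View pics/crop.png

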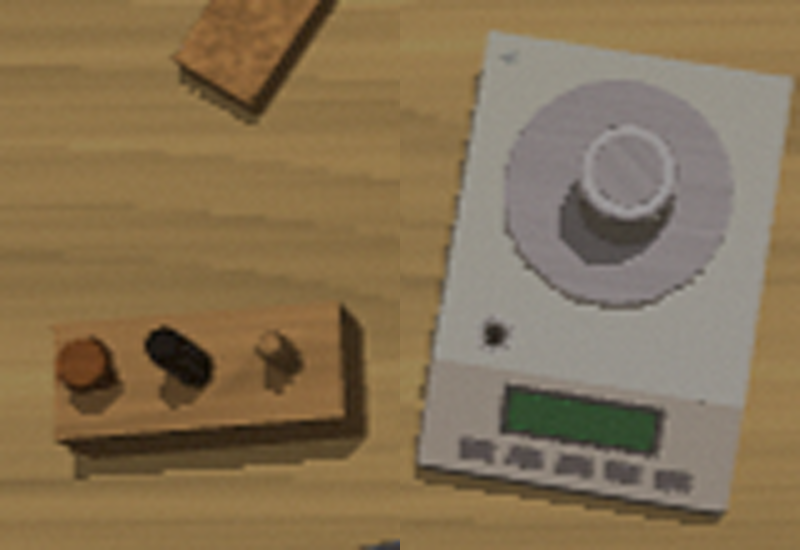

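The crop confirms the black fluted driver in the middle hole, the bare grey tin on the pan and the well. Next I'll refine positions in both views.

```bash
cat > m2.py <<'E'
from h import *
D=dict(top=dict(np.load('top0.npz')),scene=dict(np.load('scene0.npz')))
def ell(d,u0,v0,m,h,nm):
    c,_=cv2.findContours(m.astype(np.uint8),cv2.RETR_EXTERNAL,cv2.CHAIN_APPROX_NONE)
    c=max(c,key=cv2.contourArea); 
    w=np.array([ray(d,u,v,h)[:2] for u,v in cv2.convexHull(c)[:,0]],np.float32)
    cc=np.array([ray(d,u,v,h)[:2] for u,v in c[:,0]],np.float32)
    print(nm,'circle',np.round(cv2.minEnclosingCircle(cc)[0],1),round(cv2.minEnclosingCircle(cc)[1],1),'rect',[np.round(q,1) for q in cv2.minAreaRect(cc)],'area',int(cv2.contourArea(w)))
for n,d in D.items():
    P=cloud(d);g=lambda c,r:np.hypot(P[...,0]-c[0],P[...,1]-c[1])<r
    ok=d['range_z']>0
    ell(d,0,0,g((576,-27),80)&(P[...,2]>65)&(P[...,2]<74)&ok,70,n+' pan')
    ell(d,0,0,g((463,370),30)&(P[...,2]>(160 if n=='top' else 165))&(P[...,2]<185)&ok,173,n+' drvtop')
    ell(d,0,0,g((470,369),110)&(P[...,2]>78)&(P[...,2]<91)&ok,85,n+' block')
    ell(d,0,0,g((462,-338),82)&(P[...,2]>5.5)&(P[...,2]<80)&ok,9,n+' board')
    ell(d,0,0,g((462,-340),25)&(P[...,2]>63)&(P[...,2]<85)&ok,72,n+' knob')
    im=d['pixels'][:,:,::-1]
    # well: dark blob near
    u,v=(273,226) if n=='top' else (297,217)
    gr=cv2.cvtColor(im,cv2.COLOR_BGR2GRAY).astype(float)
    w=gr[v-6:v+7,u-6:u+7]; k=np.clip(np.median(w)-25-w,0,None); vv,uu=np.mgrid[v-6:v+7,u-6:u+7]
    print(n,'well px',(k*uu).sum()/k.sum(),(k*vv).sum()/k.sum(),ray(d,(k*uu).sum()/k.sum(),(k*vv).sum()/k.sum(),60).round(1))
print('tin lid top',ray(D['top'],300.2,194,147).round(1))
d=D['top'];e=D['scene']
a=cv2.resize(d['pixels'][205:275,360:440,::-1],None,fx=5,fy=5,interpolation=cv2.INTER_CUBIC)[:350]
b=cv2.resize(e['pixels'][180:250,220:300,::-1],None,fx=5,fy=5,interpolation=cv2.INTER_CUBIC)
cv2.imwrite('pics/crop2.png',np.hstack([a,b]))
E
python3 m2.py
```

```text
top pan circle [575.2 -31.3] 73.6 rect [array([574.6, -31.5]), array([139.1, 139.1]), np.float64(7.3)] area 15549
top drvtop circle [466.5 366.6] 10.7 rect [array([466.9, 367.2]), array([19.9, 17.1]), np.float64(89.1)] area 291
top block circle [466.4 367.2] 91.5 rect [array([468.1, 367.6]), array([ 71.8, 171.9]), np.float64(4.1)] area 12077
top board circle [ 460.9 -337.6] 76.1 rect [array([ 463.3, -338.3]), array([115.9, 117.6]), np.float64(18.6)] area 12843
top knob circle [ 457.3 -340.5] 14.5 rect [array([ 457.8, -341.4]), array([24.2, 24.2]), np.float64(89.1)] area 490
top well px 273.47204399633364 226.4821264894592 [489.1  45.4  60. ]
scene pan circle [579.4 -28. ] 70.1 rect [array([582.8, -24.8]), array([128.9, 138.4]), np.float64(44.0)] area 14596
scene drvtop circle [477.8 372.3] 12.0 rect [array([478.2, 372.1]), array([20.5, 20.6]), np.float64(37.7)] area 333
scene block circle [473.3 370.8] 91.9 rect [array([475.9, 371.3]), array([ 77. , 170.6]), np.float64(3.6)] area 12973
scene board circle [ 448.2 -344.6] 94.2 rect [array([ 450.2, -344.8]), array([152.5, 124.1]), np.float64(17.6)] area 15505
scene knob circle [ 467.  -334.8] 16.2 rect [array([ 468.2, -334.1]), array([29.7, 26.7]), np.float64(14.6)] area 606
scene well px 299.85328422345 217.65009208103132 [485.7  44.6  60. ]
tin lid top [567.5 -35.5 147. ]
```

View pics/crop2.png

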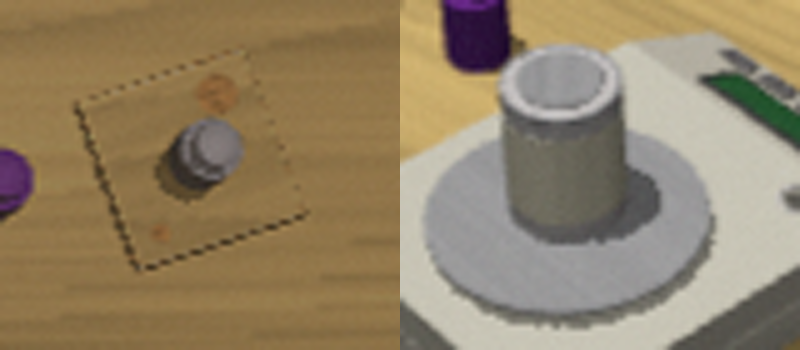

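The crop shows the board centre at about (398,236) in the top view, with the weight's knob at (403,234). The tin lid is at scene (252,196).

```bash
cat > m3.py <<'E'
from h import *
d=dict(np.load('top0.npz'));e=dict(np.load('scene0.npz'))
f=lambda x,y,u0,v0:(u0+(x+.5)/5-.5,v0+(y+.5)/5-.5)
c=[ray(d,*f(x,y,360,205),9)[:2] for x,y in[(78,103),(243,50),(307,213),(138,270)]]
print('board',np.mean(c,0).round(1),[np.linalg.norm(c[i]-c[i-1]).round(1) for i in range(4)])
print('knob',ray(d,*f(218,146,360,205),72).round(1),'tin top',ray(d,300.2,194,147).round(1),'tin scene',ray(e,*f(162,84,220,180),147).round(1))
im=e['pixels'][:,:,::-1].astype(float)
# dark well blob in scene, wider window
g=im.mean(2)[210:230,290:312];vv,uu=np.mgrid[210:230,290:312]
k=g<np.median(g)-45;print('well scene',uu[k].mean(),vv[k].mean(),k.sum(),ray(e,uu[k].mean(),vv[k].mean(),60).round(1))
a=cv2.resize(e['pixels'][205:240,285:325,::-1],None,fx=9,fy=9,interpolation=cv2.INTER_CUBIC)
b=cv2.resize(e['pixels'][150:190,175:222,::-1],None,fx=9,fy=9,interpolation=cv2.INTER_CUBIC)[:315]
cv2.imwrite('pics/crop3.png',np.hstack([a,b]))
# triangulated camera offset: same block-top corner depth etc
E
python3 m3.py
```

```text
board [ 461.  -338.6] [np.float64(109.6), np.float64(109.5), np.float64(108.4), np.float64(111.3)]
knob [ 458.4 -341.9   72. ] tin top [567.5 -35.5 147. ] tin scene [573.9 -29.6 147. ]
well scene 304.75 217.10526315789474 76 [476.7  53.   60. ]
```

View pics/crop3.png

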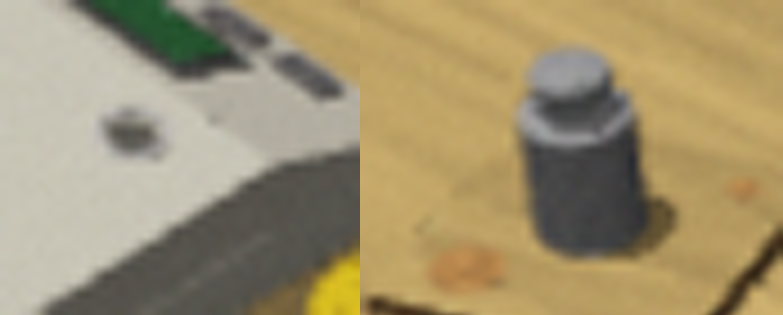

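Emit:
drive_tool:
  increments:
    - [-1, 0.73, 1, 0.05, 0, 0, 0]
    - [-1, 0.73, 1, 0.05, 0, 0, 0]
    - [-1, 0.73, 1, 0.05, 0, 0, 0]
    - [-1, 0.73, 1, 0.05, 0, 0, 0]
    - [-1, 0.73, 1, 0.05, 0, 0, 0]
    - [-1, 0.73, 1, 0.05, 0, 0, 0]
    - [-1, 0.73, 1, 0.05, 0, 0, 0]
    - [-1, 0.73, 1, 0.05, 0, 0, 0]
    - [-1, 0.73, 1, 0.05, 0, 0, 0]
    - [-1, 0.73, 1, 0.05, 0, 0, 0]
    - [-1, 0.73, 1, 0.05, 0, 0, 0]
    - [-1, 0.73, 1, 0.05, 0, 0, 0]

```text
time_s: 1.6
eef_pos: [436.7, -209.0, 251.3]
eef_rot: [0.993, 0.116, -0.0, 0.0]
contact_force: [-1.3, 0.7, -0.1]
finger_gap: 85.5
grip_force: 0.0
```

Emit:
drive_tool:
  increments:
    - [-1, 0.333, 0.4375, -0.1, 0, 0, 0]
    - [-1, 0.333, 0.4375, -0.1, 0, 0, 0]
    - [-1, 0.333, 0.4375, -0.1, 0, 0, 0]
    - [-1, 0.333, 0.4375, -0.1, 0, 0, 0]
    - [-1, 0.333, 0.4375, -0.1, 0, 0, 0]
    - [-1, 0.333, 0.4375, -0.1, 0, 0, 0]
    - [-1, 0.333, 0.4375, -0.1, 0, 0, 0]

```text
time_s: 2.48
eef_pos: [570.1, -34.8, 211.6]
eef_rot: [0.993, 0.116, 0.0, 0.0]
contact_force: [0.5, -1.0, -1.2]
finger_gap: 85.3
grip_force: 0.0
```

Run:
```python
from h import *
s=ctrl.sense();print(s['eef_pos'],s['joints'].round(2))
e=grab('scene');d=grab('top')
a=cv2.resize(e['pixels'][100:260,180:340,::-1],None,fx=2.5,fy=2.5)
b=cv2.resize(d['pixels'][120:280,220:380,::-1],None,fx=2.5,fy=2.5)
cv2.imwrite('pics/c4.png',np.hstack([a,b]))
K=np.array(e['mtx'])
def px(d,p):
    K=np.array(d['mtx']);q=Rm(d).T@(np.array(p)-d['origin']);return K[0,0]*q[0]/-q[2]+K[0,2],-K[1,1]*q[1]/-q[2]+K[1,2]
print('tcp px',px(e,s['eef_pos']))
```

```text
[570.11979334 -34.75335459 211.60355795] [ 0.2   0.39 -0.32  1.71  0.14  1.06 -1.5 ]
tcp px (np.float64(249.87480655978055), np.float64(172.30487164208222))
```

View pics/c4.png

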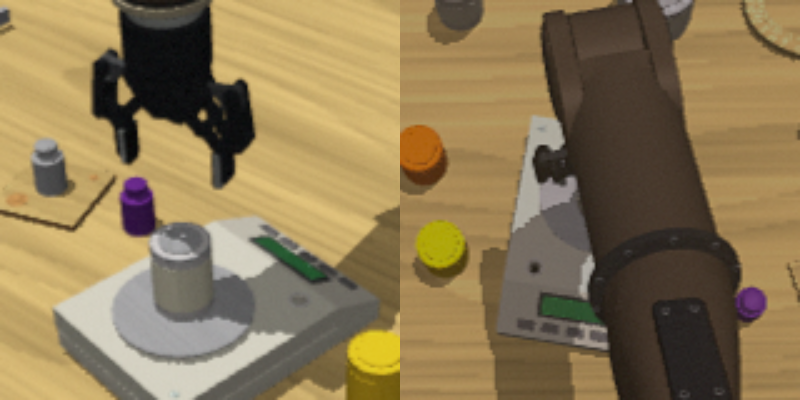

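The fingers straddle the tin, with tips at scene pixels (231,164) and (269,174); the projected TCP agrees. Now descend and grip.

Emit:
drive_tool:
  increments:
    - [-1, 0, 0, -0.1, 0, 0, 0]
    - [-1, 0, 0, -0.2, 0, 0, 0]
    - [-1, 0, 0, -0.27, 0, 0, 0]
    - [-1, 0, 0, -0.2825, 0, 0, 0]
    - [-1, 0, 0, -0.2825, 0, 0, 0]
    - [0, 0, 0, -0.2825, 0, 0, 0]
    - [0.3, 0, 0, -0.2825, 0, 0, 0]
    - [0.6, 0, 0, -0.2825, 0, 0, 0]
    - [1, 0, 0, -0.2825, 0, 0, 0]
    - [1, 0, 0, -0.2825, 0, 0, 0]
    - [1, 0, 0, -0.2825, 0, 0, 0]
    - [1, 0, 0, -0.2825, 0, 0, 0]
  squeeze: 40

```text
time_s: 4.08
eef_pos: [571.6, -33.2, 100.0]
eef_rot: [0.993, 0.117, 0.001, 0.0]
contact_force: [-1.1, -0.2, 7.8]
finger_gap: 57.4
grip_force: 41.6
```

Emit:
drive_tool:
  increments:
    - [1, 0, 0, 0.03, 0, 0, 0]
    - [1, 0, 0, 0.1, 0, 0, 0]
    - [1, 0, 0, 0.2, 0, 0, 0]
    - [1, 0, 0, 0.2, 0, 0, 0]
    - [1, 0, 0, 0.2, 0, 0, 0]

```text
time_s: 4.7
eef_pos: [570.0, -32.9, 178.0]
eef_rot: [0.993, 0.117, -0.0, 0.0]
contact_force: [0.5, 0.2, -3.4]
finger_gap: 57.1
grip_force: 43.8
```

Run:
```python
from h import *
s=ctrl.sense();print(s['eef_pos'],s['contact_force'],s['finger_gap'])
e=grab('scene');P=cloud(e)
a=cv2.resize(e['pixels'][100:260,180:340,::-1],None,fx=2.5,fy=2.5);cv2.imwrite('pics/c5.png',a)
# pan ellipse, unobstructed part; tin cloud
m=(np.hypot(P[...,0]-572,P[...,1]+32)<34)&(P[...,2]>140)&(P[...,2]<240)
p=P[m];
for z in range(140,245,10):
    q=p[(p[:,2]>=z)&(p[:,2]<z+10)]
    if len(q):print(z,len(q),q.min(0).round(0),q.max(0).round(0))
```

```text
[570.03052524 -32.92137377 178.02056976] [ 0.48797415  0.20631136 -3.40806167] 57.12721047599129
140 23 [559. -45. 145.] [597.  -3. 150.]
150 75 [558. -52. 150.] [599.  -2. 160.]
160 86 [558. -47. 160.] [600.  -2. 170.]
170 81 [559. -46. 170.] [600.  -1. 180.]
180 86 [572. -58. 180.] [600.   1. 190.]
190 85 [573. -60. 190.] [600.   2. 200.]
200 86 [573. -61. 200.] [600.   0. 210.]
210 96 [572. -61. 210.] [600.   1. 220.]
220 265 [552. -63. 220.] [600.   2. 230.]
230 27 [557. -62. 230.] [592.   2. 240.]
```

View pics/c5.png

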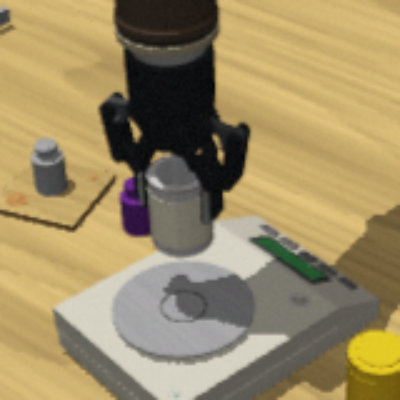

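The tin is held upright and the engraved ring shows at scene about (252.5,221.7). I'll park the tin on the free bench at about (560,-230).

Emit:
drive_tool:
  increments:
    - [1, -0.025, -0.1, 0, 0, 0, 0]
    - [1, -0.025, -0.22, 0, 0, 0, 0]
    - [1, -0.025, -0.34, 0, 0, 0, 0]
    - [1, -0.025, -0.45, -0.02, 0, 0, 0]
    - [1, -0.025, -0.4925, -0.1, 0, 0, 0]
    - [1, -0.025, -0.4925, -0.2, 0, 0, 0]
    - [1, -0.025, -0.4925, -0.29, 0, 0, 0]
    - [1, -0.025, -0.4925, -0.34, 0, 0, 0]
    - [1, -0.025, -0.4925, -0.355, 0, 0, 0]
    - [1, -0.025, -0.4925, -0.362, 0, 0, 0]
    - [1, -0.025, -0.4925, -0.366, 0, 0, 0]
    - [1, -0.025, -0.4925, -0.369, 0, 0, 0]
    - [1, -0.025, -0.4925, -0.372, 0, 0, 0]
    - [1, -0.025, -0.4925, -0.372, 0, 0, 0]

```text
time_s: 6.5
eef_pos: [560.8, -230.0, 30.0]
eef_rot: [0.993, 0.117, 0.0, 0.0]
contact_force: [-1.3, -0.3, 1.2]
finger_gap: 57.1
grip_force: 44.1
```

Run:
```python
from h import *
s=ctrl.sense();print(s['eef_pos'],s['contact_force'],s['finger_gap'])
e=dict(np.load('scene0.npz'))
print('ring scene',ray(e,252.5,221.7,70),'well scene',ray(e,299.3,219.1,60),'knob scene',ray(e,197.8,157.3,72))
```

```text
[ 560.83026841 -230.02969018   30.03717627] [-1.32265194 -0.34110986  1.19238358] 57.12918084335067
ring scene [577.07071305 -30.61277854  70.        ] well scene [490.93263383  46.78525047  60.        ] knob scene [ 464.50190733 -337.45721127   72.        ]
```

Emit:
drive_tool:
  increments:
    - [0.2, 0, 0, 0, 0, 0, 0]
    - [-0.4, 0, 0, 0, 0, 0, 0]
    - [-1, 0, 0, 0, 0, 0, 0]
    - [-1, 0, 0, 0, 0, 0, 0]
    - [-1, 0, 0, 0, 0, 0, 0]
    - [-1, 0, 0, 0.12, 0, 0, 0]
    - [-1, 0, 0, 0.27, 0, 0, 0]
    - [-1, -0.1, -0.12, 0.3, 0, 0, 0]
    - [-1, -0.2, -0.24, 0.3, 0, 0, 0]
    - [-1, -0.2475, -0.274, 0.3, 0, 0, 0]
    - [-1, -0.2475, -0.274, 0.3, 0, 0, 0]
    - [-1, -0.2475, -0.274, 0.3, 0, 0, 0]

```text
time_s: 8.0
eef_pos: [462.5, -338.5, 149.6]
eef_rot: [0.993, 0.118, 0.0, -0.0]
contact_force: [0.2, 0.1, 0.5]
finger_gap: 85.4
grip_force: 0.0
```

Run:
```python
from h import *
s=ctrl.sense();print(s['eef_pos'],s['contact_force'],s['finger_gap'])
e=grab('scene')
cv2.imwrite('pics/c6.png',cv2.resize(e['pixels'][80:240,120:320,::-1],None,fx=3,fy=3))
```

```text
[ 462.49644321 -338.54579881  149.61927144] [0.22197246 0.14415727 0.47089547] 85.39418841908356
```

View pics/c6.png

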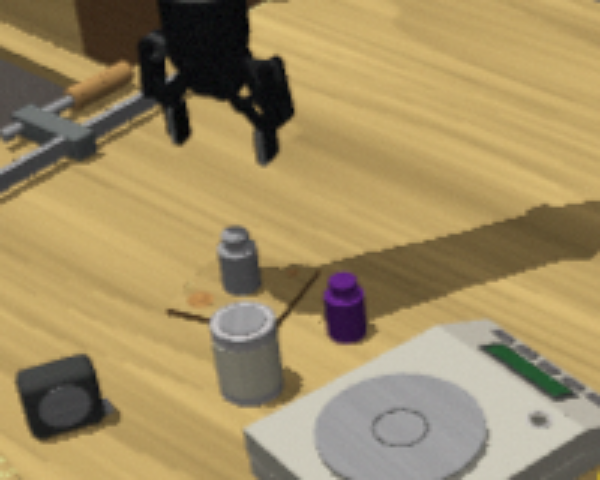

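The tin stands upright at the parking spot and the open hand is centred over the steel weight, with the purple one clear to the right. Descend and grip.

Emit:
drive_tool:
  increments:
    - [-1, 0, 0, -0.1, 0, 0, 0]
    - [-1, 0, 0, -0.2, 0, 0, 0]
    - [-1, 0, 0, -0.28, 0, 0, 0]
    - [-1, 0, 0, -0.32, 0, 0, 0]
    - [-1, 0, 0, -0.32, 0, 0, 0]
    - [-1, 0, 0, -0.32, 0, 0, 0]
    - [-0.3, 0, 0, -0.32, 0, 0, 0]
    - [0.1, 0, 0, -0.32, 0, 0, 0]
    - [0.4, 0, 0, -0.32, 0, 0, 0]
    - [0.7, 0, 0, -0.32, 0, 0, 0]
    - [1, 0, 0, -0.32, 0, 0, 0]
    - [1, 0, 0, -0.32, 0, 0, 0]
    - [1, 0, 0, -0.32, 0, 0, 0]
    - [1, 0, 0, -0.32, 0, 0, 0]
  squeeze: 60

```text
time_s: 9.8
eef_pos: [462.2, -340.4, 22.6]
eef_rot: [0.993, 0.117, 0.001, 0.001]
contact_force: [-1.4, -0.8, 7.6]
finger_gap: 36.5
grip_force: 59.2
```

Emit:
drive_tool:
  increments:
    - [1, 0, 0, 0.04, 0, 0, 0]
    - [1, 0, 0, 0.15, 0, 0, 0]
    - [1, 0, 0, 0.29, 0, 0, 0]
    - [1, 0.04, 0.11, 0.33, 0, 0, 0]
    - [1, 0.085, 0.23, 0.33, 0, 0, 0]
    - [1, 0.13, 0.35, 0.33, 0, 0, 0]
    - [1, 0.175, 0.47, 0.33, 0, 0, 0]
    - [1, 0.22, 0.59, 0.33, 0, 0, 0]
    - [1, 0.265, 0.71, 0.33, 0, 0, 0]
    - [1, 0.286, 0.771, 0.33, 0, 0, 0]
    - [1, 0.286, 0.771, 0.26, 0, 0, 0]
    - [1, 0.286, 0.771, 0.2, 0, 0, 0]
    - [1, 0.286, 0.771, 0.18, 0, 0, 0]
    - [1, 0.286, 0.771, 0.17, 0, 0, 0]
    - [1, 0.286, 0.771, 0.17, 0, 0, 0]

```text
time_s: 11.68
eef_pos: [576.3, -31.1, 90.2]
eef_rot: [0.993, 0.117, 0.0, 0.0]
contact_force: [-0.5, -0.1, -4.9]
finger_gap: 36.1
grip_force: 61.4
```

Run:
```python
from h import *
s=ctrl.sense();print(s['eef_pos'],s['contact_force'],s['finger_gap'])
e=grab('scene')
cv2.imwrite('pics/c7.png',cv2.resize(e['pixels'][150:260,190:330,::-1],None,fx=5,fy=5))
```

```text
[576.27993705 -31.12459523  90.16599376] [-0.51453825 -0.09272837 -4.8997081 ] 36.120921473657724
```

View pics/c7.png

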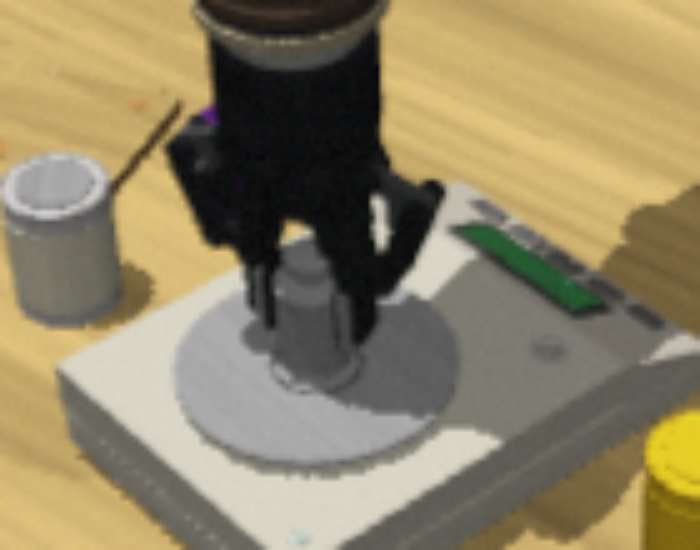

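The weight is directly above the ring, the ring spanning about 270–362 and the weight 274–357 in the crop. Lower gently.

Emit:
drive_tool:
  increments:
    - [1, 0, 0, -0.006, 0, 0, 0]
    - [1, 0, 0, -0.01, 0, 0, 0]
    - [1, 0, 0, -0.013, 0, 0, 0]
    - [1, 0, 0, -0.0155, 0, 0, 0]
    - [1, 0, 0, -0.017, 0, 0, 0]
    - [1, 0, 0, -0.017, 0, 0, 0]

```text
time_s: 12.48
eef_pos: [576.0, -31.1, 83.6]
eef_rot: [0.993, 0.117, 0.0, 0.0]
contact_force: [-3.4, -1.7, 5.8]
finger_gap: 36.2
grip_force: 62.5
```

Emit:
drive_tool:
  increments:
    - [1, 0, 0, 0.002, 0, 0, 0]
    - [0.6, 0, 0, 0.002, 0, 0, 0]
    - [0.3, 0, 0, 0.002, 0, 0, 0]
    - [0, 0, 0, 0.002, 0, 0, 0]
    - [-0.5, 0, 0, 0.002, 0, 0, 0]
    - [-1, 0, 0, 0.002, 0, 0, 0]
    - [-1, 0, 0, 0.002, 0, 0, 0]
    - [-1, 0, 0, 0.05, 0, 0, 0]
    - [-1, 0, 0, 0.15, 0, 0, 0]
    - [-1, 0, 0, 0.25, 0, 0, 0]
    - [-1, -0.0385, -0.12, 0.25, 0, 0, 0]
    - [-1, -0.0385, -0.25, 0.25, 0, 0, 0]
    - [-1, -0.0385, -0.38, 0.25, 0, 0, 0]
    - [-1, -0.0385, -0.497, 0.25, 0, 0, 0]
    - [-1, -0.0385, -0.497, 0.25, 0, 0, 0]
    - [-1, -0.0385, -0.497, 0.2, 0, 0, 0]

```text
time_s: 14.48
eef_pos: [561.6, -230.1, 163.8]
eef_rot: [0.993, 0.117, 0.001, 0.0]
contact_force: [0.3, 1.3, -0.4]
finger_gap: 85.0
grip_force: 0.0
```

```bash
cat > chk.py <<'E'
from h import *
s=ctrl.sense();print(s['eef_pos'].round(1),s['contact_force'].round(1),s['finger_gap'])
for n in('top','scene'):
    e=grab(n);P=cloud(e);np.savez(n+'1.npz',**e)
    def c(nm,cx,cy,r,z0,z1,h):
        m=((np.hypot(P[...,0]-cx,P[...,1]-cy)<r)&(P[...,2]>z0)&(P[...,2]<z1)&(e['range_z']>0)).astype(np.uint8)
        k,_=cv2.findContours(m,cv2.RETR_EXTERNAL,cv2.CHAIN_APPROX_NONE)
        if not k: print(n,nm,'none');return
        k=max(k,key=cv2.contourArea);w=np.array([ray(e,u,v,h)[:2] for u,v in k[:,0]],np.float32)
        (x,y),rr=cv2.minEnclosingCircle(w);print(n,nm,round(x,1),round(y,1),round(rr,1),P[m>0][:,2].max().round(1))
    c('knob',576,-31,30,125,145,133)
    c('pan',576,-31,80,65,74,70)
    c('tin park',560,-230,45,70,90,77)
    c('board',462,-338,82,5.5,20,9)
    c('tin board',463,-338,45,80,95,86)
E
python3 chk.py
```

```text
[ 561.6 -230.1  163.8] [ 0.3  1.3 -0.4] 85.02420079983065
top knob 573.0 -31.4 13.5 138.2
top pan 576.7 -31.3 74.6 74.0
top tin park 554.7 -229.1 27.9 86.8
top board 424.9 -406.3 2.2 10.9
top tin board none
scene knob 581.6 -25.9 15.1 135.1
scene pan 579.3 -28.2 70.3 73.9
scene tin park 564.2 -223.4 32.3 79.6
scene board 468.9 -333.1 76.2 12.4
scene tin board none
```

Emit:
drive_tool:
  increments:
    - [-1, 0, 0, -0.12, 0, 0, 0]
    - [-1, 0, 0, -0.24, 0, 0, 0]
    - [-1, 0, 0, -0.32, 0, 0, 0]
    - [-1, 0, 0, -0.333, 0, 0, 0]
    - [-1, 0, 0, -0.333, 0, 0, 0]
    - [0, 0, 0, -0.333, 0, 0, 0]
    - [0.3, 0, 0, -0.333, 0, 0, 0]
    - [0.6, 0, 0, -0.333, 0, 0, 0]
    - [1, 0, 0, -0.333, 0, 0, 0]
    - [1, 0, 0, -0.333, 0, 0, 0]
    - [1, 0, 0, -0.333, 0, 0, 0]
  squeeze: 40

```text
time_s: 15.95
eef_pos: [561.5, -230.0, 31.3]
eef_rot: [0.993, 0.117, 0.001, 0.001]
contact_force: [-1.0, 1.9, 7.6]
finger_gap: 57.3
grip_force: 41.5
```

Emit:
drive_tool:
  increments:
    - [1, 0, 0, 0.04, 0, 0, 0]
    - [1, 0, 0, 0.15, 0, 0, 0]
    - [1, 0, 0, 0.22, 0, 0, 0]
    - [1, -0.08, -0.09, 0.22, 0, 0, 0]
    - [1, -0.16, -0.18, 0.22, 0, 0, 0]
    - [1, -0.244, -0.269, 0.22, 0, 0, 0]
    - [1, -0.244, -0.269, 0.2, 0, 0, 0]
    - [1, -0.244, -0.269, 0.12, 0, 0, 0]
    - [1, -0.244, -0.269, 0.06, 0, 0, 0]
    - [1, -0.244, -0.269, 0.04, 0, 0, 0]
    - [1, -0.244, -0.269, 0.034, 0, 0, 0]
    - [1, -0.244, -0.269, 0.03, 0, 0, 0]
    - [1, -0.244, -0.269, 0.027, 0, 0, 0]
    - [1, -0.244, -0.269, 0.0245, 0, 0, 0]
    - [1, -0.244, -0.269, 0.0225, 0, 0, 0]
    - [1, -0.244, -0.269, 0.0225, 0, 0, 0]

```text
time_s: 17.95
eef_pos: [463.3, -337.7, 40.3]
eef_rot: [0.993, 0.117, 0.0, 0.001]
contact_force: [-4.7, 2.2, 14.2]
finger_gap: 57.5
grip_force: 45.7
```

Emit:
drive_tool:
  increments:
    - [1, 0, 0, 0.003, 0, 0, 0]
    - [0.6, 0, 0, 0.003, 0, 0, 0]
    - [0.3, 0, 0, 0.003, 0, 0, 0]
    - [-0.1, 0, 0, 0.003, 0, 0, 0]
    - [-0.6, 0, 0, 0.003, 0, 0, 0]
    - [-1, 0, 0, 0.003, 0, 0, 0]
    - [-1, 0, 0, 0.003, 0, 0, 0]
    - [-1, 0, 0, 0.05, 0, 0, 0]
    - [-1, 0, 0, 0.15, 0, 0, 0]
    - [-1, 0, 0, 0.3, 0, 0, 0]
    - [-1, 0, 0, 0.45, 0, 0, 0]
    - [-1, 0, 0.12, 0.5, 0, 0, 0.05]
    - [-1, 0, 0.26, 0.5, 0, 0, 0.1]
    - [-1, 0, 0.4, 0.5, 0, 0, 0.15]
    - [-1, 0, 0.54, 0.5, 0, 0, 0.2]
    - [-1, 0, 0.68, 0.5, 0, 0, 0.25]
    - [-1, 0, 0.82, 0.5, 0, 0, 0.3]
    - [-1, 0, 0.96, 0.5, 0, 0, 0.35]
    - [-1, 0, 0.96, 0.5, 0, 0, 0.4]
    - [-1, 0, 0.96, 0.5, 0, 0, 0.444]

```text
time_s: 20.45
eef_pos: [462.8, 47.5, 238.6]
eef_rot: [0.683, 0.73, 0.0, 0.0]
contact_force: [0.7, -1.0, -0.3]
finger_gap: 85.7
grip_force: 0.0
```

```bash
python3 chk.py
python3 - <<'E'
from h import *
s=ctrl.sense();print(s['joints'].round(2),R.from_quat(s['eef_rot']).as_matrix().round(3))
d=dict(np.load('top1.npz'));e=dict(np.load('scene1.npz'))
a=cv2.resize(d['pixels'][200:280,350:450,::-1],(400,320),interpolation=cv2.INTER_CUBIC)
b=cv2.resize(e['pixels'][140:220,160:260,::-1],(400,320),interpolation=cv2.INTER_CUBIC)
c=cv2.resize(e['pixels'][225:295,365:475,::-1],(400,255),interpolation=cv2.INTER_CUBIC)
f=cv2.resize(d['pixels'][160:230,110:220,::-1],(400,255),interpolation=cv2.INTER_CUBIC)
f=cv2.resize(e['pixels'][175:245,225:335,::-1],(400,255),interpolation=cv2.INTER_CUBIC)
cv2.imwrite('pics/c8.png',np.vstack([np.hstack([a,b]),np.hstack([c,f])]))
E
```

```text
[462.8  47.5 238.6] [ 0.7 -1.  -0.3] 85.67418935105998
top knob 573.0 -31.4 13.5 139.5
top pan 576.8 -36.7 70.2 74.0
top tin park none
top board 461.0 -339.1 77.0 19.3
top tin board 458.2 -337.5 29.6 94.0
scene knob 581.8 -25.9 15.1 135.1
scene pan 579.3 -28.2 70.3 73.6
scene tin park none
scene board 468.0 -333.1 74.4 19.6
scene tin board 468.7 -330.2 32.4 89.2
[ 0.41  0.25 -0.74  1.89  0.19  1.07 -0.35] [[-0.061  0.998 -0.   ]
 [ 0.998  0.061  0.   ]
 [ 0.    -0.    -1.   ]]
```

View pics/c8.png

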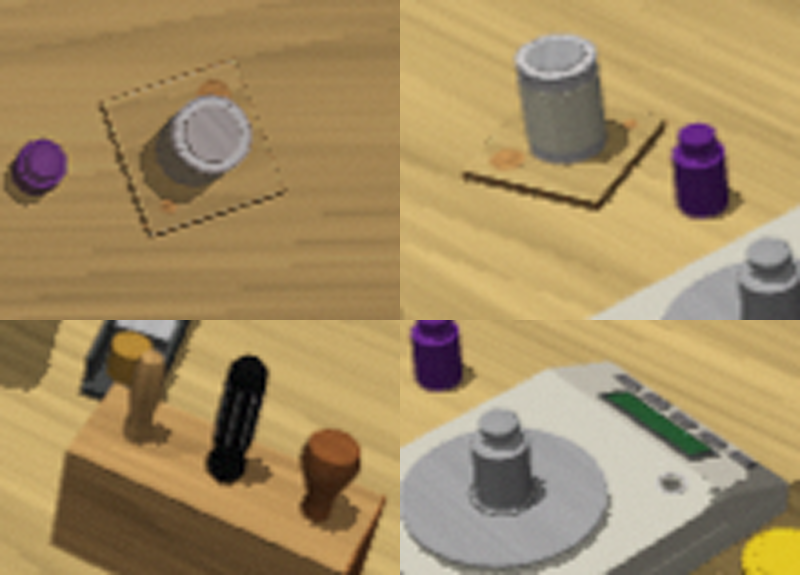

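Both stand upright: the tin on the board at top crop (211,135), and the weight on the pan ring at (502,490), each centred within 2–3 mm. The black screwdriver sits between the file and the awl. Next is the screwdriver.

Emit:
drive_tool:
  increments:
    - [-1, 0.016, 0.12, 0, 0, 0, 0]
    - [-1, 0.016, 0.26, 0, 0, 0, 0]
    - [-1, 0.016, 0.4, 0, 0, 0, 0]
    - [-1, 0.016, 0.54, 0, 0, 0, 0]
    - [-1, 0.016, 0.68, 0, 0, 0, 0]
    - [-1, 0.016, 0.78, 0, 0, 0, 0]
    - [-1, 0.016, 0.806, 0, 0, 0, 0]
    - [-1, 0.016, 0.806, 0, 0, 0, 0]
    - [-1, 0.016, 0.806, -0.05, 0, 0, 0]
    - [-1, 0.016, 0.806, -0.1, 0, 0, 0]

```text
time_s: 21.8
eef_pos: [470.4, 366.6, 198.2]
eef_rot: [0.687, 0.726, -0.0, 0.001]
contact_force: [0.3, 0.1, -0.0]
finger_gap: 85.5
grip_force: 0.0
```

Run:
```python
from h import *
s=ctrl.sense();print(s['eef_pos'].round(1),s['joints'].round(2))
# driver axis from scene: black pixels of the handle (z 115..160), ray to mid
e=dict(np.load('scene1.npz'))
for n in ('top0','scene0'):
    e=dict(np.load(n+'.npz'));P=cloud(e);im=e['pixels'].astype(int)
    m=(np.hypot(P[...,0]-470,P[...,1]-369)<30)&(P[...,2]>95)&(P[...,2]<185)&(im.max(2)<75)
    p=P[m]
    for z in range(100,180,20):
        q=p[abs(p[:,2]-z)<10]
        if len(q):print(n,z,len(q),q.min(0).round(0),q.max(0).round(0))
```

```text
[470.4 366.6 198.2] [-0.25  0.53 -0.74  1.64  0.39  1.13 -1.04]
top0 100 10 [459. 357.  96.] [474. 372. 107.]
top0 120 12 [457. 358. 112.] [473. 372. 129.]
top0 140 18 [458. 355. 130.] [474. 376. 147.]
top0 160 27 [458. 358. 153.] [476. 379. 169.]
scene0 100 50 [471. 362.  95.] [483. 382. 110.]
scene0 120 64 [469. 364. 110.] [483. 381. 130.]
scene0 140 76 [470. 363. 130.] [484. 381. 150.]
scene0 160 91 [464. 362. 150.] [484. 382. 170.]
```

Emit:
drive_tool:
  increments:
    - [-1, 0, 0, -0.06, 0, 0, 0]
    - [-1, 0, 0, -0.14, 0, 0, 0]
    - [-1, 0, 0, -0.19, 0, 0, 0]
    - [-1, 0, 0, -0.201, 0, 0, 0]
    - [-1, 0, 0, -0.201, 0, 0, 0]
    - [-0.4, 0, 0, -0.201, 0, 0, 0]
    - [0, 0, 0, -0.201, 0, 0, 0]
    - [0.4, 0, 0, -0.201, 0, 0, 0]
    - [0.7, 0, 0, -0.201, 0, 0, 0]
    - [1, 0, 0, -0.201, 0, 0, 0]
    - [1, 0, 0, -0.201, 0, 0, 0]
    - [1, 0, 0, -0.201, 0, 0, 0]
    - [1, 0, 0, -0.201, 0, 0, 0]
  squeeze: 60

```text
time_s: 23.42
eef_pos: [469.5, 369.1, 118.5]
eef_rot: [0.686, 0.728, 0.0, 0.0]
contact_force: [-1.4, -1.7, 5.6]
finger_gap: 20.6
grip_force: 58.5
```

Emit:
drive_tool:
  increments:
    - [1, 0, 0, 0.05, 0, 0, 0]
    - [1, 0, 0, 0.13, 0, 0, 0]
    - [1, 0, 0, 0.22, 0, 0, 0]
    - [1, 0, 0, 0.28, 0, 0, 0]
    - [1, 0, 0, 0.28, 0, 0, 0]
    - [1, 0.01, -0.12, 0.28, 0, 0, 0]
    - [1, 0.02, -0.24, 0.28, 0, 0, 0]
    - [1, 0.03, -0.36, 0.28, 0, 0, 0]
    - [1, 0.04, -0.48, 0.28, 0, 0, 0]
    - [1, 0.05, -0.6, 0.28, 0, 0, 0]
    - [1, 0.0525, -0.72, 0.28, 0, 0, 0]
    - [1, 0.0525, -0.807, 0.28, 0, 0, 0]
    - [1, 0.0525, -0.807, 0.28, 0, 0, 0]
    - [1, 0.0525, -0.807, 0.22, 0, 0, 0]
    - [1, 0.0525, -0.807, 0.18, 0, 0, 0]
    - [1, 0.0525, -0.807, 0.175, 0, 0, 0]
    - [1, 0.0525, -0.807, 0.175, 0, 0, 0]

```text
time_s: 25.55
eef_pos: [490.4, 46.7, 188.3]
eef_rot: [0.686, 0.728, 0.0, -0.0]
contact_force: [-0.6, -0.7, -0.7]
finger_gap: 20.5
grip_force: 59.1
```

Run:
```python
from h import *
s=ctrl.sense();print(s['eef_pos'],s['contact_force'].round(1),s['finger_gap'],R.from_quat(s['eef_rot']).as_matrix()[:,2].round(4))
def px(d,p):
    K=np.array(d['mtx']);q=Rm(d).T@(np.array(p)-d['origin']);return np.array([K[0,0]*q[0]/-q[2]+K[0,2],K[1,1]*q[1]/q[2]+K[1,2]]).round(1)
for n in('scene','top'):
    e=grab(n);np.savez(n+'2.npz',**e)
    t=s['eef_pos']
    print(n,'exp tip',px(e,t-[0,0,108]),'exp foot',px(e,t-[0,0,33]),'well',px(e,[490.5,46.2,60]))
    if n=='scene':
        old=np.load('scene1.npz')['pixels'].astype(int)
        g=e['pixels'].astype(int)
        for v in range(185,224,2):print(v,' '.join('%3d'%x for x in g[v,286:312].mean(1)))
```

```text
[490.43451303  46.70082527 188.28399571] [-0.6 -0.7 -0.7] 20.546378539957445 [-1.e-04  3.e-04 -1.e+00]
scene exp tip [299.5 212.7] exp foot [299.7 188.4] well [299.2 218.9]
185 165 167 167 166 164 159 158 159 163 167 167 161  88   7   3   8   3   3   5  11  57 146 175 173 177 176
187 148 151 156 160 163 164 167 167 161 157 158  99  26  11   8   4   8   8  10  10   8  95 149 162 164 169
189 162 159 153 149 144 148 154 157 163 164 164 130  55  11  12   6   9  12   9   6  18 136 165 165 164 163
191  94  99 111 134 152 157 155 150 145 146 151 155 123  62  21   6   8   4  24  62 111 150 162 164 165 166
193 155 120 112 109  87 120 166 171 163 159 156 151 149 145 151 136  85  70 145 165 166 163 160 157 157 161
195  60  61  74 105 153 150 118 104 108 134 147 157 161 159 155 155 106  75 127 153 159 162 162 164 167 164
197  59  58  58  59  58  75 122 114 107 100 100 109 115 141 157 160 118  81 112 145 151 147 149 155 158 161
199  63  55  57  58  59  56  55  59  87 132 114 105 108 156 173 162 126  90 100 146 161 160 159 157 153 144
201 163 124  82  66  58  58  57  57  57  58  59  83 143 116  99
[... 600 characters left out ...]
 201 205 204 204 205 204 200 204 205 201 204 203 194 187 149  96  68  91 102 135 172 182 180
215 204 203 205 204 203 203 203 203 203 203 203 204 202 204 204 203 202 200 130  76 147 178 171 166 129 100
217 201 204 203 204 202 203 202 203 202 202 193 191 160 147 166 188 193 201 202 205 200 191 136 104 104 101
219 202 204 204 203 203 203 203 203 204 200 164 107  92  98 100 110 165 193 200 192 188 145 114 113 108 105
221 202 202 204 205 202 201 203 204 203 201 201 164 126 113 122 142 166 176 155 125 116 117 114 116 115 115
223 203 204 203 201 204 203 203 202 203 203 202 202 203 204 203 203 202 205 152 135 125 115 116 115 114 115
top exp tip [272.8 224.8] exp foot [271.9 220.1] well [273.2 226. ]
```

```bash
cat > tip.py <<'E'
from h import *
import sys
n=sys.argv[1] if len(sys.argv)>1 else 'scene2'
e=dict(np.load(n+'.npz'));P=cloud(e)
def px(d,p):
    K=np.array(d['mtx']);q=Rm(d).T@(np.array(p)-d['origin']);return np.array([K[0,0]*q[0]/-q[2]+K[0,2],K[1,1]*q[1]/q[2]+K[1,2]])
t=ctrl.sense()['eef_pos'];g=t+[0,0,19];print('tcp',t.round(1))
q=np.hypot(P[...,0]-t[0],P[...,1]-t[1])<25
v,u=np.where(q&(P[...,2]>t[2]-112)&(P[...,2]<t[2]-10)&(e['range_z']>0))
o=np.argsort(P[v,u,2])[::-1]
for z in range(-105,-10,6):
    k=[i for i in o if abs(P[v[i],u[i],2]-t[2]-z)<3]
    if k:
        p=P[v[k],u[k]];print(z,len(k),'u',u[k].min(),u[k].max(),'v',v[k].min(),v[k].max(),'xy',p.mean(0).round(1),'dev px',(u[k].mean()-px(e,[*t[:2],t[2]+z])[0]).round(1))
J=np.array([px(e,t-[0,0,108]+d)-px(e,t-[0,0,108]) for d in np.eye(3)*10]);print('px per 10mm x,y,z',J.round(2))
print('tip ray',ray(e,304.8,215.5,t[2]-108).round(1))
E
python3 tip.py
```

```text
tcp [490.8  46.5 188.7]
-105 5 u 304 305 v 214 216 xy [493.9  64.2  83.9] dev px 5.1
-99 3 u 304 305 v 213 214 xy [494.   64.9  90.2] dev px 5.3
-93 7 u 303 305 v 209 212 xy [492.4  62.1  96. ] dev px 4.8
-87 3 u 304 304 v 208 210 xy [493.6  62.4 102.3] dev px 4.6
-81 5 u 303 304 v 206 208 xy [493.7  60.6 108.3] dev px 4.0
-75 3 u 303 304 v 204 205 xy [493.1  59.9 114.2] dev px 3.9
-69 4 u 303 304 v 202 204 xy [494.1  61.7 120.8] dev px 4.3
-63 5 u 302 304 v 200 202 xy [492.9  59.1 125.5] dev px 3.7
-57 5 u 302 303 v 197 200 xy [493.8  57.9 132.2] dev px 3.1
-51 3 u 302 303 v 196 197 xy [493.   57.4 138.3] dev px 3.1
-45 4 u 302 303 v 194 195 xy [493.9  57.5 144.4] dev px 3.0
-39 2 u 302 303 v 193 193 xy [493.2  56.9 148.2] dev px 2.9
-33 7 u 297 305 v 189 192 xy [497.6  57.8 156. ] dev px 2.1
-27 23 u 297 306 v 187 191 xy [498.6  58.8 162.2] dev px 2.2
-21 24 u 298 306 v 186 189 xy [498.4  57.6 167.6] dev px 1.9
-15 16 u 298 305 v 184 186 xy [496.5  57.6 173.4] dev px 2.3
px per 10mm x,y,z [[-2.47  2.11]
 [ 3.29  1.63]
 [ 0.03 -3.13]]
tip ray [491.2  63.5  80.7]
```

The driver hangs tilted about 6° towards +y and sits a few mm off the TCP. I'll tilt the hand back to make it plumb and re-measure.

Emit:
drive_tool:
  increments:
    - [1, 0, -0.006, 0, -0.016, 0, 0]
    - [1, 0, -0.012, 0, -0.0333, 0, 0]
    - [1, 0, -0.012, 0, -0.0333, 0, 0]
    - [1, 0, -0.012, 0, -0.0333, 0, 0]

```text
time_s: 26.15
eef_pos: [490.6, 41.4, 188.4]
eef_rot: [0.685, 0.727, -0.038, 0.036]
contact_force: [0.4, 0.3, -1.4]
finger_gap: 20.5
grip_force: 59.1
```

```bash
python3 - <<'E'
from h import *
np.savez('scene3.npz',**grab('scene'));np.savez('top3.npz',**grab('top'))
g=np.load('scene3.npz')['pixels'].astype(int)
for v in range(195,224):print(v,' '.join('%3d'%x for x in g[v,290:312].mean(1)))
E
python3 tip.py scene3
```

```text
195 154 151 121 103 111 136 145 159 129  89  98 142 149 146 150 156 159 161 162 164 164 164
196  82 112 115 105 102  98 102 141 121  83 100 147 157 152 148 146 150 155 159 162 163 163
197  60  76 123 113 108  99  97 111  88  72 100 148 163 160 158 155 151 147 151 155 158 160
198  57  58  59 115 131 117 109 102  75  69 101 148 158 159 160 160 160 156 150 145 148 155
199  60  59  58  58  87 132 113 102  91  72 103 146 156 155 158 161 163 160 161 154 151 147
200  61  60  59  55  58  83 123 158 137  91  88 109 135 152 157 154 159 162 163 161 161 158
201  59  59  61  60  59  61  62  85 103  84  80  94 102 131 157 155 156 156 158 161 165 162
202  65  63  61  57  61  59  60  56  50  64  81  99 107 101 121 140 154 157 155 157 160 161
203  99  71  65  61  61  60  61  56  58  70  98 116  99  97  94  94 125 163 165 155 152 157
204 161 116  86  67  65  62  60  59  61  73  62  78 105 100  95  93 105 157 170 166 159 154
205 188 183 150 101  71  63  61  61  59  71  65  61  67 104 151 171 175 157 138 143 156 158
206 200 194 186 163 122  80  62  57  61  71  67  59  62  82  84 122 144 119  91  96 111 
[... 1947 characters left out ...]
x 1.9
-69 4 u 299 300 v 200 202 xy [492.5  48.  119.2] dev px 1.9
-63 4 u 299 300 v 198 200 xy [493.5  48.6 126.2] dev px 1.8
-57 6 u 298 300 v 195 198 xy [491.9  45.4 131.3] dev px 1.2
-51 5 u 298 300 v 194 196 xy [491.8  46.9 137.1] dev px 1.7
-45 6 u 298 300 v 192 194 xy [492.6  46.3 143.2] dev px 1.3
-39 1 u 299 299 v 192 192 xy [496.   48.8 149. ] dev px 1.3
-33 7 u 295 301 v 189 191 xy [500.8  49.4 156.5] dev px 0.3
-27 22 u 295 303 v 186 190 xy [498.2  51.9 161.7] dev px 1.8
-21 23 u 295 303 v 184 189 xy [498.9  49.8 167.6] dev px 0.9
-15 17 u 295 303 v 182 186 xy [497.7  49.8 173.5] dev px 1.2
px per 10mm x,y,z [[-2.48  2.1 ]
 [ 3.27  1.62]
 [ 0.03 -3.13]]
tip ray [490.8  63.1  80.2]
```

The driver is plumb now: its tip at (299.4,213.5) projects straight down to (299.3,219.6), and the well is at (299.3,219.3). Enter the well.

Emit:
drive_tool:
  increments:
    - [1, 0, 0, -0.025, 0, 0, 0]
    - [1, 0, 0, -0.042, 0, 0, 0]
    - [1, 0, 0, -0.05, 0, 0, 0]
    - [1, 0, 0, -0.058, 0, 0, 0]
    - [1, 0, 0, -0.066, 0, 0, 0]
    - [1, 0, 0, -0.072, 0, 0, 0]
    - [1, 0, 0, -0.075, 0, 0, 0]
    - [1, 0, 0, -0.075, 0, 0, 0]

```text
time_s: 27.25
eef_pos: [490.4, 41.4, 158.1]
eef_rot: [0.685, 0.727, -0.038, 0.036]
contact_force: [-0.3, -0.1, -1.0]
finger_gap: 20.4
grip_force: 59.1
```

Run:
```python
from h import *
np.savez('scene4.npz',**grab('scene'))
s=ctrl.sense();print(s['eef_pos'],s['contact_force'])
g=np.load('scene4.npz')['pixels'].astype(int)
for v in range(205,226):print(v,' '.join('%3d'%x for x in g[v,290:312].mean(1)))
```

```text
[490.4083829   41.36434175 158.17340851] [ 0.36562861  0.10446603 -1.25375293]
205 189 184 149 105  73  66  60  60  57  70  64  59  67 105 154 174 175 158 137 145 159 157
206 203 194 187 165 120  80  63  57  57  71  64  57  58  82  86 122 145 120  93 100 111 134
207 206 204 200 187 185 138  95  65  56  67  63  60  60  57  58  60  95 116  95  99 104  98
208 203 204 203 201 194 188 165 122  81  73  64  59  60  61  61  58  61  77  90  92 103  97
209 204 205 205 203 205 201 189 182 124  77  69  66  63  60  58  58  59  60  60  84 111 118
210 206 206 204 205 205 203 201 192 145  92  68  68  67  60  60  61  61  57  58  62  75 129
211 204 205 203 204 204 203 205 205 160  97  84  95  89  70  66  63  57  57  50  53  52  85
212 202 205 204 203 205 205 203 203 164 100 110 167 150 105  75  64  63  65  74  86  88  99
213 204 204 206 203 206 204 205 205 165 103 113 174 188 166 120  98 103 103 139 172 183 183
214 204 205 203 204 205 203 208 206 164  99 115 184 199 189 184 184 174 167 169 177 174 177
215 203 204 205 204 205 204 203 206 163  99 114 187 203 201 194 176 143 112 103 150 130 149
216 205 2
[... 210 characters left out ...]
 119  83 107 107 111 113 115 116 116 115 109 109 104 104
219 204 204 204 204 205 200 165 108  85  78  79  88 102 110 115 117 118 118 119 118 110 103
220 204 204 203 205 206 200 181 127  87  80  77  94  96 103 114 117 116 119 115 115 113 112
221 203 205 206 203 204 204 204 167 123 102 108 108 109 110 115 117 117 119 116 115 117 117
222 203 205 205 205 203 205 203 191 183 169 171 135 108 114 118 116 116 117 116 115 117 115
223 207 204 206 203 202 204 204 205 205 202 168 143 125 117 117 116 117 116 117 117 117 117
224 204 205 206 203 203 205 203 204 205 205 194 189 144 114 117 118 118 117 117 116 118 116
225 206 205 205 205 204 204 204 203 204 204 152 116 117 116 117 116 115 118 116 114 115 105
```

The tip is inside the well with no contact force. Press.

Emit:
drive_tool:
  increments:
    - [1, 0, 0, -0.008, 0, 0, 0]
    - [1, 0, 0, -0.013, 0, 0, 0]
    - [1, 0, 0, -0.016, 0, 0, 0]
    - [1, 0, 0, -0.018, 0, 0, 0]
    - [1, 0, 0, -0.02, 0, 0, 0]
    - [1, 0, 0, -0.021, 0, 0, 0]
    - [1, 0, 0, -0.021, 0, 0, 0]

```text
time_s: 28.18
eef_pos: [490.5, 41.4, 149.8]
eef_rot: [0.685, 0.727, -0.038, 0.036]
contact_force: [-0.7, -0.8, 4.0]
finger_gap: 20.4
grip_force: 59.6
```

Emit:
drive_tool:
  increments:
    - [1, 0, 0, -0.001, 0, 0, 0]
    - [1, 0, 0, -0.002, 0, 0, 0]
    - [1, 0, 0, -0.003, 0, 0, 0]
    - [1, 0, 0, -0.003, 0, 0, 0]

```text
time_s: 28.68
eef_pos: [490.7, 41.4, 149.2]
eef_rot: [0.685, 0.727, -0.038, 0.036]
contact_force: [-1.2, -0.2, 11.2]
finger_gap: 20.6
grip_force: 60.4
```

Emit:
drive_tool:
  increments:
    - [1, 0, 0, 0, 0, 0, 0]
    - [1, 0, 0, 0, 0, 0, 0]
    - [1, 0, 0, 0, 0, 0, 0]
    - [1, 0, 0, 0, 0, 0, 0]

```text
time_s: 29.18
eef_pos: [490.7, 41.5, 149.2]
eef_rot: [0.685, 0.727, -0.038, 0.036]
contact_force: [-2.1, -0.4, 10.5]
finger_gap: 20.8
grip_force: 60.4
```

```bash
python3 chk.py | grep -E 'scene|\[' ; python3 -c "
from plant import ctrl
s=ctrl.sense();print(s['contact_force'],s['eef_pos'])
if s['contact_force'][2]>6: print(ctrl.hand_in())"
```

```text
[490.7  41.5 149.2] [-2.1 -0.4 10.5] 20.758728910117654
scene knob 581.8 -25.9 15.1 134.6
scene pan 579.5 -28.3 70.2 74.0
scene tin park none
scene board 470.4 -331.0 75.9 19.8
scene tin board 466.8 -330.9 31.0 89.2
[-1.77189553 -0.74975574 11.41466129] [490.73344132  41.43687621 149.2077972 ]
the job is handed in; nothing more can be done
None
```

The job is handed in at about 29 s: the tin and the weight have traded places, each upright and by camera within about 3 mm of the middle, and the gripper still holds the screwdriver on the calibration button. The press reads about 11 N, past the spring's 5 N, so the button is at its hard stop and well under the 40 N limit.

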